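# Clamp the glued end board onto the model wagon

## Robot

A 7-joint arm with a two-finger parallel gripper is mounted at the origin on the work surface. World frame = base frame: x ahead of the robot, y to its left, z up, the work surface at z = 0. Lengths are in m, angles in rad, forces in N, time in s.
With the tool pointing down it reaches from about 0.4 to 0.85 m from the base axis. Payload 6.9 kg.
Tool frame: the origin (TCP) lies midway between the tips of the shut fingers; the grasp point (between the pads) lies 19 mm behind it; z points along the fingers, y is the line along which they close (so a half turn about z gives the same grasp; the last joint's range is limited). The gripper opens to 85 mm and grips with 20 to 120 N. Pads are 22 mm wide; open, the fingers measure 114 mm over their backs; the gripper's body (76 mm by 85 mm) begins 54 mm behind the grasp point. The pads swing forward as they close: fully open they stand 13 mm farther back than shut.
Start: joints at [-1.214, 0.507, -0.238, 1.5, 0.126, 1.149, -0.155], TCP at [0.156, 0.605, 0.231] pointing down, gripper open.
Joint ranges: [-3.08, 3.08], [-0.24, 2.05], [-1.43, 1.35], [0, 2.5], [-1.52, 4.66], [0.17, 1.96], [-2.89, 2.89]. Speed limits (rad/s): [2.39, 2.39, 3.14, 3.14, 3.14, 3.14, 3.14].

## Interface

Orientations are given as a unit quaternion [w, x, y, z].
In Python, from rig import bot gives the robot as it stands.
- The arm moves only by the tool move_arm, never from a script. Its argument "rows" is a list of rows, each a list of 3 entries, a list of its own where there are three numbers: the shift along the tool's x, y, z in mm, then the turn, a rotation vector about the tool's x, y, z in rad, then the opening in per cent of the stroke, from 0 (shut) to 100 (fully open). A call has 1 to 12 rows; each row is the pose to reach, as a shift and turn from the pose commanded when the call began, along the tool's axes at that moment; what a row does not reach only later rows make up. A row lasts 1/12 s, in which the tool goes at most 41.7 mm and 7.16 degrees, less where a joint would pass 70% of its speed; a pose out of reach is approached as far as the arm can. A call with a gripper value outside its range is refused whole. The fingers move at their own pace and stop on an object; "newtons" is the grip in N (left out, the last holds). Time passes only in rows, so rows that repeat a pose let the fingers close. It gives the time, the measured TCP pose, the force, the opening and the grip force at its end, in the units of the state.
- bot.get_obs(): the state, without advancing time (a new reading comes with each control period).
- bot.read_camera(name): name is "scene" or "top" or "wrist"; returns a dict with "frame" (420x560x3 uint8, red, green, blue), "vertical_fov" (degrees; the focal length in pixels is half the picture's height over the tangent of half this angle, whatever the lens; pixels are square), "cx", "cy" (the principal point, pixels), "R" (3x3) and "t" (3): a world point X has camera coordinates R X + t. Camera axes: x right, y down, z forward; pixel columns grow to the right and rows downward; lengths in m; the calibration is good to about 2 mm. A picture is of the moment at which its call begins. There is no depth.
- bot.sign_off(): hands the job in; it is judged then, once.
The state is a dict: "clock": time; "joints": joint angles; "joint_velocities": joint speeds; "tau": joint torques, N m; "ee_pos": TCP position; "orientation": TCP orientation; "wrist_force": force on the tool from outside, world axes, zero at the start; "wrist_torque": the same for the moment, N m; "grip_width": finger opening in m; "grasp_force": force on a finger pad.
Only numpy, scipy, OpenCV 4.12 (cv2) and the standard library are available. Lean on these libraries where they do the work, as an engineer would, in place of code of your own. Each camera call takes 0.05 s, during which the arm holds its last target. There are 200 camera calls.

## Task

The wooden model wagon on the plywood gluing board has fresh glue on its open end, and its loose end board stands there between the jaws of the one-hand bar clamp. Pump the clamp's trigger in full strokes, letting it spring back each time, until the moving jaw's rubber pad meets the end board, then squeeze gently until the pad is pressed in about half way and finish like that, still holding the trigger, because the squeeze fades if you let go. Move the jaw by the trigger only, do not over-squeeze the joint, and leave the other things on the bench alone.

Things in the scene. Friction and masses are not known exactly. Their poses are not given: they have to be found in the camera images.
- clamp: Black one-hand bar clamp lying flat, screwed to a fixed plywood board (225 x 350 mm, top 12 mm up). Origin: bench level, under the bar's centre line, beside the trigger pivot; x along the jaws away from the worker, y along the bar (the moving jaw closes towards +y), z up. Its body is 64 x 66 mm, top 52 mm up; the fixed jaw's grey pad face is at y -28 mm.
- trigger: Black trigger lever beside the grip, on its -y side, 12 mm thick, 20 to 48 mm up, from the body out to x -122 in the clamp's frame. Origin: its pivot, at clamp x 25.5, y 0, 34 mm up. Squeezing swings its outer end towards the grip (+y).
- trigger_front (a point): Point on the trigger's front (-y) face, 110 mm from the pivot, 34 mm up, where the fingers squeeze. Open it is about 59 mm from grip_back along the clamp's y, fully squeezed 36 mm.
- grip_back (a point): Point on the back (+y) face of the fixed pistol grip, at clamp x -85, y 36 mm, 34 mm up. The grip spans x -25 to -129, y 14 to 36, 18 to 50 mm up; 40 mm is free beside grip and trigger.
- trigger_pull (a joint): Trigger angle (rad): 0 open, 0.205 squeezed to its stop. A return spring needs 3 to 4.5 N at trigger_front and opens the trigger fully when let go. A ratchet pawl drives the bar only on the squeeze.
- jaw_travel (a joint): Closing travel (m) of bar and moving jaw along the clamp's +y; starts at 0 to 0.020. 46 mm per rad of trigger while the pawl drives. Ratchet teeth are 3.7 mm apart: a full stroke gains two (7.4 mm), at times one, after some idle travel; 9.4 mm at most. A light brake (4 N) keeps the jaw in place, but most of a squeeze fades when the trigger opens.
- moving_jaw: Steel bar (19 x 6 mm, 330 long, ratchet teeth on its near edge) with the black moving jaw on its -y end, 34 mm tall. Origin: on the bar's axis, at clamp x 0, y = jaw_travel. Not to be pushed by hand.
- pad: Grey rubber pad of the black moving jaw, 40 mm along x, 32 mm high, standing 7 mm proud of its cup towards +y. Origin: centre of its face, at clamp x 48, 34 mm up; face at y = -180 mm + jaw_travel - pad_give.
- pad_give (a joint): How far (m) the pad is pressed in: 0 free, 0.007 fully in; it gives 1 mm per 5 N. About half (0.0035, 17 N) is right.
- wagon: Pale wooden open goods wagon body without wheels, 66 mm (x) x 110 mm (y) x 44 mm high, loose, between the jaws. Origin: centre of its underside; axes about as the clamp's. Its +y end is by the fixed jaw; its -y end is open.
- end_board: The wagon's loose end board, 66 mm (x) x 8 mm (y) x 44 mm high, standing upright on the gluing board up to 2 mm from the wagon's open end. Origin: centre of its underside; its outer face is 4 mm towards -y. Seated, it lies 59 mm from the wagon's origin.
- wheelset_a: Steel axle with two wheels 32 mm across, on the gluing board in front of the bar. Leave alone.
- glue_jar: White jar, 42 mm across, 52 mm high, on the gluing board. Leave alone.
- wheelset_b: Another axle with two 32 mm wheels, on the bench to the right. Leave alone.
- screwdriver: Screwdriver, 190 mm long, on the right. Leave alone.
- parts_dish: White shallow dish, 80 mm across, on the right. Leave alone.
- van: Finished green model van, 72 x 136 mm, 78 mm high, on the left. Leave alone.
- pin_hammer: Small hammer, 240 mm long, on the left. Leave alone.
- sanding_block: Cork block, 85 x 50 x 28 mm, on the left. Leave alone.
Things that resemble listed ones, but are neither listed nor needed, are in the scene too. What is shaped like the wagon but green, orange or yellow is not meant.

How it is judged:
By the outcome, as a careful person would: the job done as asked, in the order asked, and still so for the second after the job is handed in, while the arm keeps its last pose, push and grip.
It also fails if it takes over 54 s, if anything falls off the work surface, if the arm or the gripper's body presses on something with over 40 N, if the wrist force passes 120 N, or if a joint passes its speed limit or range.

## Working session

There is one attempt and no reset: what is moved stays moved. The work goes in short steps, Python scripts to look and compute and a tool call to move; the robot and the scene stay as the last step left them, time stands still between calls to the robot, and variables do not carry over. Pictures are saved under pics/ and viewed, at most 10 in all, crops included, and the job is handed in when it is done.

Besides the shell and the picture viewer there is one more tool, called after "Call:" as name(argument=value, ...) on one line, values as JSON. move_arm: Moves the arm, as the interface text tells. Its arguments: {"type":"object","properties":{"rows":{"type":"array"},"newtons":{"type":"number"}},"required":["rows"]}

```bash
mkdir -p pics; ls; cat > h.py <<'E'
import numpy as np, cv2
from rig import bot
def cam(n):
    c=bot.read_camera(n); f=c["frame"]; c["f"]=f.shape[0]/2/np.tan(np.radians(c["vertical_fov"])/2)
    c["R"]=np.array(c["R"]);c["t"]=np.array(c["t"]); return c
def save(c,n): cv2.imwrite("pics/"+n,cv2.cvtColor(c["frame"],cv2.COLOR_RGB2BGR))
def ray(c,u,v,z):
    d=c["R"].T@np.array([(u-c["cx"])/c["f"],(v-c["cy"])/c["f"],1]); o=-c["R"].T@c["t"]
    return o+d*(z-o[2])/d[2]
def proj(c,X):
    p=c["R"]@np.array(X)+c["t"]; return p[:2]/p[2]*c["f"]+[c["cx"],c["cy"]]
E
python3 - <<'E'
from h import *
import pickle
for n in("top","scene"):
    c=cam(n);save(c,n+".png");pickle.dump(c,open(n+".pkl","wb"));print(n,c["f"],-c["R"].T@c["t"],c["R"].round(3).tolist())
o=bot.get_obs();print({k:np.round(v,3).tolist() for k,v in o.items()})
E
```

```text
pics
top 531.4161588543453 [0.43098636 0.01966203 1.46058018] [[0.022, -1.0, 0.002], [-0.997, -0.022, -0.07], [0.07, -0.001, -0.998]]
scene 492.35469548317724 [ 1.01968866 -0.58121029  1.04767484] [[0.791, 0.612, 0.002], [0.477, -0.614, -0.629], [-0.384, 0.498, -0.778]]
{'clock': 0.1, 'joints': [-1.213, 0.508, -0.238, 1.501, 0.126, 1.149, -0.155], 'joint_velocities': [-0.001, -0.003, -0.001, -0.002, -0.002, -0.001, -0.0], 'tau': [-0.005, -62.184, -2.194, -25.021, 0.013, 0.008, -0.0], 'ee_pos': [0.156, 0.605, 0.231], 'orientation': [-0.0, 0.126, 0.992, -0.001], 'wrist_force': [0.315, 0.258, -0.153], 'wrist_torque': [0.011, -0.046, -0.027], 'grasp_force': 0.0, 'grip_width': 0.085}
```

View pics/top.png

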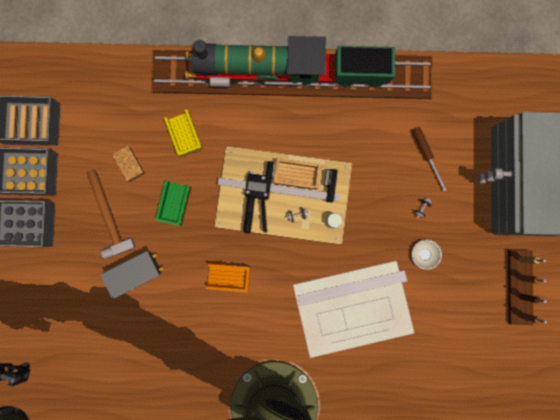

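View pics/scene.png

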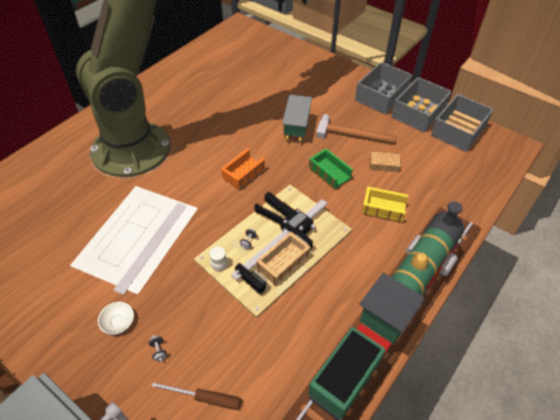

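The top view shows the clamp body near (257,187), grip about (249,215), trigger about (264,212), moving jaw (330,178), and the pale wagon (297,172). The scene view agrees with this. Next I'll zoom in on the clamp in both.

```bash
python3 - <<'E'
from h import *
import pickle
c=pickle.load(open("top.pkl","rb"))
f=cv2.cvtColor(c["frame"],cv2.COLOR_RGB2BGR)
a=cv2.resize(f[140:250,210:360],None,fx=5,fy=5,interpolation=cv2.INTER_CUBIC)
cv2.imwrite("pics/topz.png",a)
# plywood board: pale mask, min area rect
hsv=cv2.cvtColor(f,cv2.COLOR_BGR2HSV)
print(hsv[230,240],hsv[155,240],hsv[235,300], hsv[250,300])
g=hsv[140:250,205:365]
m=((hsv[...,2]>135)&(hsv[...,0]>12)&(hsv[...,0]<30)).astype(np.uint8);m[:140]=0;m[250:]=0;m[:,:205]=0;m[:,365:]=0
m=cv2.morphologyEx(m,cv2.MORPH_OPEN,np.ones((3,3)))
p=cv2.findNonZero(m);r=cv2.minAreaRect(p);b=cv2.boxPoints(r);print(r,b)
W=np.array([ray(c,u,v,.012) for u,v in b]);print(W.round(4),[np.linalg.norm(W[i]-W[i-1]).round(4) for i in range(4)])
E
```

```text
[ 17 150 151] [ 18 133 190] [ 19 132 217] [ 12 182 146]
((288.4456787109375, 193.40469360351562), (142.8914337158203, 111.51756286621094), 5.856013774871826) [[211.6838  241.58298]
 [223.0618  130.64737]
 [365.20755 145.22641]
 [353.82956 256.16202]]
[[ 0.4324  0.1778  0.012 ]
 [ 0.7384  0.1556  0.012 ]
 [ 0.7066 -0.2371  0.012 ]
 [ 0.4015 -0.2092  0.012 ]] [np.float64(0.3882), np.float64(0.3068), np.float64(0.394), np.float64(0.3064)]
```

View pics/topz.png

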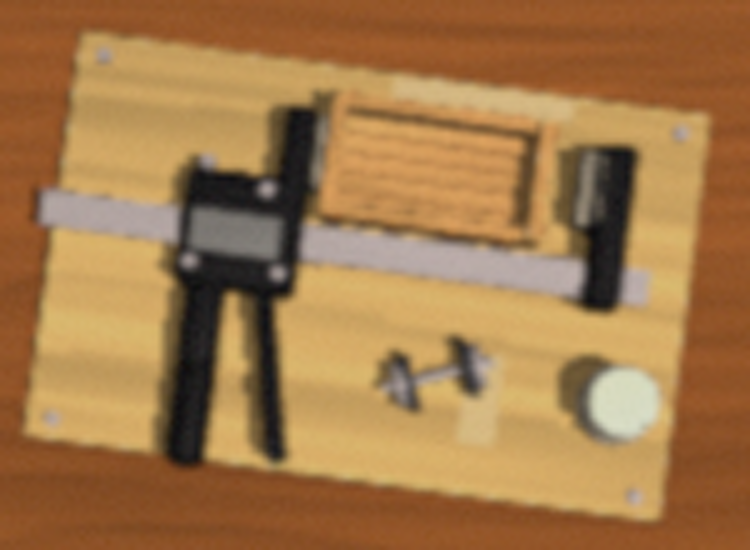

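The zoomed top view is clear. Zoom coordinates are 5× from (210,140). The bar runs from (38,208) to (648,288), the grip's end is about (186,458), the trigger tip (276,455), the moving pad's face (578,190), and the wagon's open end about x=552. Next I'll fit the clamp's frame from these points.

```bash
cat >> h.py <<'E'
def zr(c,a,b,z): return ray(c,210+a/5-.4,140+b/5-.4,z)
E
python3 - <<'E'
from h import *
import pickle
c=pickle.load(open("top.pkl","rb"))
B=[zr(c,*p,.012)[:2] for p in((80,32),(710,115),(660,520),(25,437))]
print("sides",[np.linalg.norm(B[i]-B[i-1]).round(4) for i in range(4)])
ey=(B[0]-B[1])+(B[3]-B[2]);ey/=np.linalg.norm(ey);ex=np.array([ey[1],-ey[0]]);print("ey",ey)
b1,b2=zr(c,38,208,.037)[:2],zr(c,648,288,.037)[:2];d=b1-b2;print("bar len",np.linalg.norm(d),d/np.linalg.norm(d))
# dark mask for grip and trigger along rows at zoom-lines, at their top heights
f=c["frame"].astype(int).max(2)
for r in (206,212,218,224,228,231):
    print(r,[i+235 for i in range(45) if f[r,235+i]<55])
g=zr(c,186,458,.050)[:2]; bar=(b1+b2)/2
o=ex*(bar@ex)+ey*(g@ey-.025); print("origin",o)
for n,p,z in(("gripend",(186,458),.05),("trigtip",(276,458),.048),("bodyTL",(195,172),.052),("bodyBL",(180,280),.052),("fixpad",(325,150),.05),("movpad",(578,190),.05),("wagon",(552,190),.056),("wagon+y",(333,150),.056),("jar",(620,400),.064)):
    q=zr(c,*p,z)[:2]-o; print(n,(1000*np.array([q@ex,q@ey])).round(1))
tp=o-ex*.0845+ey*.0065; print("centre target",tp,"yaw of ey",np.degrees(np.arctan2(-ey[0],ey[1])))
R=cv2.Rodrigues(np.zeros(3))[0]
s=bot.get_obs();w,x,y,z=s["orientation"]
from scipy.spatial.transform import Rotation as Ro
M=Ro.from_quat([x,y,z,w]).as_matrix();print(M.round(3))
print("shift mm", 1000*M.T@(np.r_[tp,.11]-s["ee_pos"]))
T=np.column_stack([-ex.tolist()[0:1]+[0,0] if 0 else np.r_[-ex,0],np.r_[ey,0],[0,0,-1]])
print("turn",Ro.from_matrix(M.T@T).as_rotvec())
E
```

```text
sides [np.float64(0.2248), np.float64(0.3496), np.float64(0.2241), np.float64(0.3486)]
ey [0.10842908 0.99410419]
bar len 0.33116054711980103 [0.10840781 0.99410651]
206 [246, 247, 248, 249, 250, 251, 252, 262, 263]
212 [246, 247, 248, 249, 250, 251, 262, 263, 264]
218 [245, 246, 247, 248, 249, 250, 251, 262, 263, 264]
224 [244, 245, 246, 247, 248, 249, 250, 263, 264, 265]
228 [243, 244, 245, 246, 247, 248, 249, 263, 264, 265]
231 [244, 245, 246, 247, 248, 249]
origin [0.58162356 0.04319215]
gripend [-123.2   25. ]
trigtip [-116.9  -22.3]
bodyTL [28.5 40.5]
bodyBL [-29.8  40.7]
fixpad [ 49.6 -26.7]
movpad [  45.9 -163.5]
wagon [  43.3 -149.3]
wagon+y [ 49.3 -31. ]
jar [ -63.4 -197.9]
centre target [0.49832655 0.05881609] yaw of ey -6.22476699676157
[[-0.968  0.249 -0.   ]
 [ 0.249  0.968 -0.002]
 [-0.    -0.002 -1.   ]]
shift mm [-467.85682423 -443.24549129  121.26006755]
turn [-1.64362033e-03 -7.55481983e-05 -1.43105953e-01]
```

Call:
move_arm(rows=[[[-468,-443,0],[0,0,-0.143],100],[[-468,-443,0],[0,0,-0.143],100],[[-468,-443,0],[0,0,-0.143],100],[[-468,-443,0],[0,0,-0.143],100],[[-468,-443,0],[0,0,-0.143],100],[[-468,-443,0],[0,0,-0.143],100],[[-468,-443,0],[0,0,-0.143],100],[[-468,-443,0],[0,0,-0.143],100],[[-468,-443,0],[0,0,-0.143],100],[[-468,-443,0],[0,0,-0.143],100],[[-468,-443,0],[0,0,-0.143],100],[[-468,-443,0],[0,0,-0.143],100]])

```text
clock: 1.1
ee_pos: [0.4222, 0.1799, 0.2313]
orientation: [-0.0, 0.054, 0.999, -0.0]
wrist_force: [0.9, 0.1, -0.2]
grip_width: 0.0855
grasp_force: 0.0
```

Call:
move_arm(rows=[[[-89,-112,0],[0,0,0],100],[[-89,-112,0],[0,0,0],100],[[-89,-112,0],[0,0,0],100],[[-89,-112,0],[0,0,0],100],[[-89,-112,0],[0,0,0],100],[[-89,-112,0],[0,0,0],100]])

```text
clock: 1.6
ee_pos: [0.4981, 0.0599, 0.2308]
orientation: [-0.001, 0.056, 0.998, -0.0]
wrist_force: [-0.2, 1.0, -0.2]
grip_width: 0.0855
grasp_force: 0.0
```

```bash
python3 - <<'E'
from h import *
import pickle
c=cam("wrist");save(c,"w1.png");pickle.dump(c,open("w1.pkl","wb"))
print(-c["R"].T@c["t"],c["f"]);s=bot.get_obs();print(s["ee_pos"],s["orientation"],s["clock"])
o=np.array([.5816,.0432]);ey=np.array([.1084,.9941]);ex=np.array([ey[1],-ey[0]])
for n,x,y,z in(("gripend",-.129,.025,.05),("trigfront",-.0845,-.023,.048),("gripback",-.085,.036,.05),("board end",.048,-.149,.056)):
    print(n,proj(c,np.r_[o+ex*x+ey*y,z]).round(1))
E
```

```text
[0.43061744 0.06722724 0.37378041] 309.39997031567367
[0.49753359 0.06139636 0.23089617] [-6.25668953e-04  5.44583188e-02  9.98515829e-01  1.96868305e-04] 1.65
gripend [296.  157.1]
trigfront [250.6 199.2]
gripback [305.7 199. ]
board end [144.8 312.5]
```

View pics/w1.png

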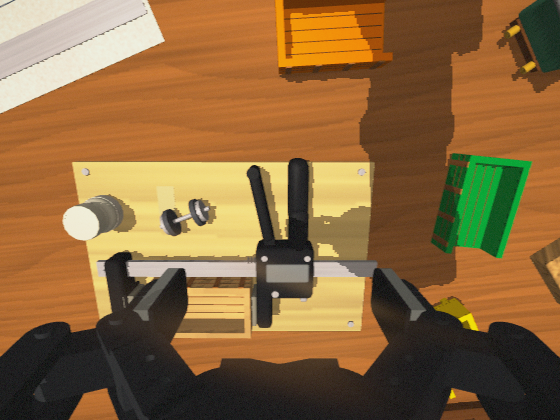

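The wrist view shows the grip end at (297,157), the trigger tip at (253,166), and the body around (285,265). The grip end matches the prediction. Next I'll measure the grip and trigger edges near row 199 with a mask.

```bash
python3 - <<'E'
from h import *
import pickle
c=pickle.load(open("w1.pkl","rb"));f=c["frame"].astype(int).max(2)
o=np.array([.5816,.0432]);ey=np.array([.1084,.9941]);ex=np.array([ey[1],-ey[0]])
def loc(u,v,z):
    q=ray(c,u,v,z)[:2]-o;return (1000*np.array([q@ex,q@ey])).round(1)
for v in(185,192,199,206):
    a=[i for i in range(235,325) if f[v,i]<70]
    g=[i for i in a if i>280];t=[i for i in a if i<280]
    print(v,"trig",t[0],t[-1],loc(t[0]-.5,v,.048),loc(t[-1]+.5,v,.048),"grip",g[0],g[-1],loc(g[0]-.5,v,.05),loc(g[-1]+.5,v,.05), f[v,g[-1]-2:g[-1]+8])
print(loc(297,157.5,.05))
s=bot.get_obs();q=s["ee_pos"][:2]-o;print("tcp local",q@ex*1000,q@ey*1000)
E
```

```text
185 trig 251 262 [-99.8 -22.7] [-99.8 -10. ] grip 288 307 [-100.1   16.5] [-100.    37.5] [ 34  33  32  82 129 144 143 210 237 237]
192 trig 253 264 [-92.3 -20.8] [-92.3  -8. ] grip 288 307 [-92.6  16.5] [-92.6  37.7] [ 29  35  30  98 136 138 136 135 199 230]
199 trig 255 265 [-84.7 -18.8] [-84.7  -7. ] grip 288 307 [-85.   16.5] [-85.   37.9] [ 36  35  32  99 136 135 134 198 232 231]
206 trig 256 267 [-77.  -17.9] [-77.  -5.] grip 288 307 [-77.4  16.6] [-77.3  38. ] [ 32  29  44 116 153 147 152 217 241 241]
[-128.6   26.1]
tcp local -85.54290351828098 8.976198333003186
```

Call:
move_arm(rows=[[[0,0,40],[0,0,0],100],[[0,0,80],[0,0,0],100],[[0,0,120],[0,0,0],100],[[0,0,150],[0,0,0],100],[[0,0,170],[0,0,0],100],[[0,0,185],[0,0,0],100],[[0,0,200],[0,0,0],100],[[0,0,215],[0,0,0],100],[[0,0,215],[0,0,0],100],[[0,0,215],[0,0,0],100]])

```text
clock: 2.48
ee_pos: [0.497, 0.0625, 0.016]
orientation: [-0.001, 0.053, 0.999, 0.0]
wrist_force: [0.3, -0.2, 0.0]
grip_width: 0.0852
grasp_force: 0.0
```

```bash
python3 - <<'E'
from h import *
import pickle
c=cam("wrist");save(c,"w2.png")
t=cam("top");cv2.imwrite("pics/t2.png",0+cv2.cvtColor(cv2.resize(t["frame"][140:250,210:360],None,fx=5,fy=5,interpolation=cv2.INTER_CUBIC),cv2.COLOR_RGB2BGR))
s=cam("scene");cv2.imwrite("pics/s2.png",cv2.cvtColor(cv2.resize(s["frame"][180:320,190:360],None,fx=4,fy=4,interpolation=cv2.INTER_CUBIC),cv2.COLOR_RGB2BGR))
s=bot.get_obs();print(s["ee_pos"],s["clock"],s["wrist_force"])
E
```

```text
[0.49845906 0.06168176 0.01729614] 2.6333 [ 0.9349296  -0.51574699 -0.87276677]
```

View pics/w2.png

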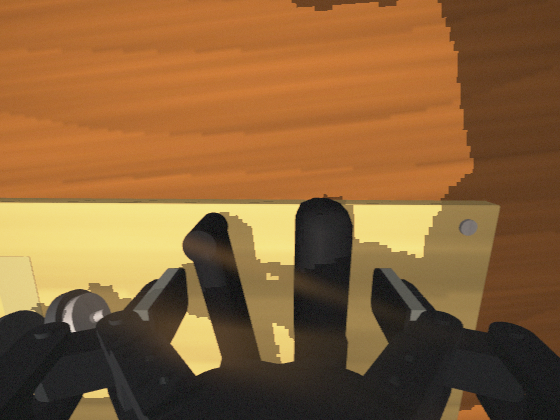

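View pics/s2.png

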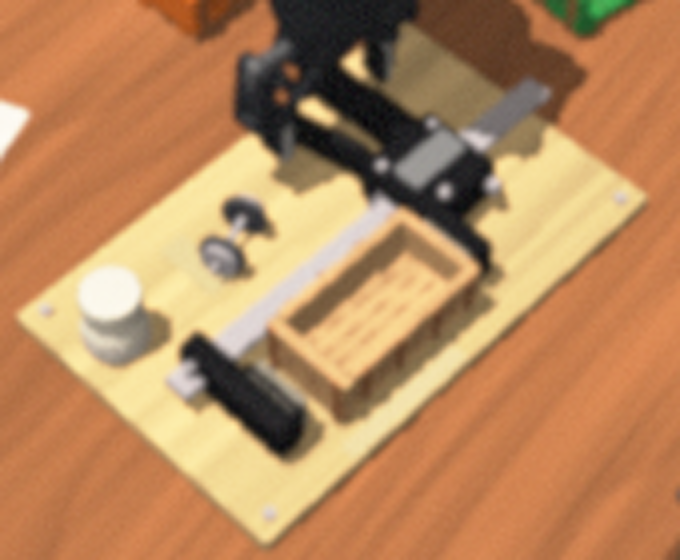

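The wrist view shows the fingers standing outside the trigger (about 215,290) and the grip (about 322,290). The scene view shows the moving jaw clear of the end board. I'll narrow the opening to 75% and start pressing the trigger by shifting along +y.

Call:
move_arm(rows=[[[0,0,0],[0,0,0],75],[[0,0,0],[0,0,0],75],[[0,0,0],[0,0,0],75],[[0,0,0],[0,0,0],75],[[0,2,0],[0,0,0],75],[[0,4,0],[0,0,0],75],[[0,6,0],[0,0,0],75],[[0,8,0],[0,0,0],75],[[0,10,0],[0,0,0],75],[[0,10,0],[0,0,0],75],[[0,10,0],[0,0,0],75]], newtons=40)

```text
clock: 3.55
ee_pos: [0.4983, 0.0704, 0.0161]
orientation: [-0.001, 0.055, 0.999, -0.0]
wrist_force: [-3.4, -4.1, 1.3]
grip_width: 0.0639
grasp_force: 1.9
```

```bash
cat >> h.py <<'E'
def st():
    s=bot.get_obs();o=np.array([.5816,.0432]);ey=np.array([.1084,.9941]);ex=np.array([ey[1],-ey[0]])
    q=s["ee_pos"][:2]-o;F=np.array(s["wrist_force"]);print("t",s["clock"],"loc",(q@ex*1e3).round(1),(q@ey*1e3).round(1),"z",s["ee_pos"][2].round(4),"Fy",(F[:2]@ey).round(2),"F",F.round(1),"w",s["grip_width"],"gf",s["grasp_force"])
E
python3 -c "
from h import *
st()
c=cam('wrist');save(c,'w3.png')
st()"
```

```text
t 3.55 loc -85.8 18.1 z 0.0161 Fy -4.44 F [-3.4 -4.1  1.3] w 0.06388385215966007 gf 1.9277532887645066
t 3.6 loc -85.7 18.1 z 0.0161 Fy -3.88 F [-2.3 -3.6  0.5] w 0.06385819189409585 gf 1.9584774586837739
```

View pics/w3.png

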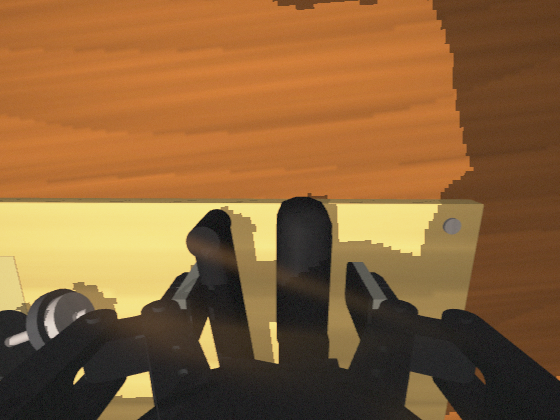

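Call:
move_arm(rows=[[[0,3,0],[0,0,0],75],[[0,6,0],[0,0,0],75],[[0,9,0],[0,0,0],75],[[0,12,0],[0,0,0],75],[[0,14,0],[0,0,0],75],[[0,15,0],[0,0,0],75],[[0,15,0],[0,0,0],75]])

```text
clock: 4.18
ee_pos: [0.4993, 0.0853, 0.0159]
orientation: [-0.001, 0.055, 0.999, -0.001]
wrist_force: [-3.5, -4.1, 1.1]
grip_width: 0.064
grasp_force: 2.4
```

```bash
cat >> h.py <<'E'
def jaw(show=False):
    import pickle
    o=np.array([.5816,.0432]);ey=np.array([.1084,.9941]);ex=np.array([ey[1],-ey[0]])
    for n,z in(("top",.05),("scene",.05)):
        c=cam(n);pr=[]
        for y in range(-205,-130,1):
            v=[]
            for x in (.042,.048,.054):
                p=proj(c,np.r_[o+ex*x+ey*(y/1000),z])
                v.append(cv2.getRectSubPix(c["frame"],(1,1),(float(p[0]),float(p[1])))[0,0].astype(int))
            pr.append(np.mean(v,0))
        pr=np.array(pr)
        print(n,"y:V/(R-B)"," ".join(f"{-205+i}:{pr[i].max():.0f}/{pr[i][0]-pr[i][2]:.0f}" for i in range(0,len(pr),2)) if show else "")
        d=pr.max(1)<70
        e=[-205+i for i in range(1,len(d)) if d[i]!=d[i-1]];print("dark edges",e)
E
python3 -c "
from h import *
st()
jaw(True)"
```

```text
t 4.1833 loc -86.4 32.9 z 0.0159 Fy -4.48 F [-3.5 -4.1  1.1] w 0.06402737617905907 gf 2.430976554751396
top y:V/(R-B) -205:212/110 -203:212/109 -201:212/110 -199:212/110 -197:213/110 -195:213/111 -193:213/111 -191:209/109 -189:193/100 -187:159/82 -185:104/51 -183:57/21 -181:33/3 -179:33/1 -177:33/0 -175:36/2 -173:44/5 -171:61/10 -169:72/12 -167:80/14 -165:95/18 -163:123/25 -161:140/29 -159:134/28 -157:111/27 -155:95/35 -153:101/47 -151:119/62 -149:147/79 -147:182/100 -145:205/115 -143:208/118 -141:186/105 -139:147/83 -137:115/66 -135:105/61 -133:116/66 -131:143/83
dark edges [-183, -169]
scene y:V/(R-B) -205:248/88 -203:248/89 -201:248/90 -199:246/93 -197:235/97 -195:196/85 -193:125/54 -191:60/23 -189:26/3 -187:23/-3 -185:28/-3 -183:33/0 -181:38/1 -179:40/0 -177:42/-1 -175:40/-0 -173:35/0 -171:42/2 -169:58/5 -167:73/9 -165:78/11 -163:91/13 -161:118/19 -159:148/26 -157:160/33 -155:156/43 -153:147/55 -151:141/64 -149:139/67 -147:145/70 -145:164/79 -143:198/94 -141:229/105 -139:241/106 -137:243/105 -135:241/106 -133:239/107 -131:238/109
dark edges [-191, -167]
```

Call:
move_arm(rows=[[[0,1,0],[0,0,0],75],[[0,2,0],[0,0,0],75],[[0,2,0],[0,0,0],75],[[0,2,0],[0,0,0],75]])

```text
clock: 4.62
ee_pos: [0.4995, 0.087, 0.0159]
orientation: [-0.001, 0.055, 0.998, -0.001]
wrist_force: [-4.3, -5.3, 1.6]
grip_width: 0.0641
grasp_force: 2.7
```

```bash
cat >> h.py <<'E'
import pickle
def edge(c,n):
    # jaw back edge (bright->dark) and front of end board, clamp mm along y at x=48
    o=np.array([.5816,.0432]);ey=np.array([.1084,.9941]);ex=np.array([ey[1],-ey[0]])
    ys=np.arange(-205,-140,.5);P=[]
    for y in ys:
        v=[cv2.getRectSubPix(c["frame"],(3,3),tuple(float(k) for k in proj(c,np.r_[o+ex*x+ey*y/1e3,.05]))).mean(axis=(0,1)) for x in(.036,.042,.048,.054,.06)]
        P.append(np.mean(v,0))
    P=np.array(P);V=P.max(1);h=(V[:8].mean()+V.min())/2
    i=np.argmax(V<h);b=ys[i-1]+.5*(V[i-1]-h)/(V[i-1]-V[i])
    return round(float(b),2)
def jaw2():
    for n in("top","scene"):
        r=edge(pickle.load(open(n+".pkl","rb")),n);e=edge(cam(n),n);print(n,"jaw back",e,"moved",round(e-r,2))
E
python3 -c "
from h import *
st()
jaw2()"
```

```text
t 4.6167 loc -86.3 34.6 z 0.0159 Fy -5.71 F [-4.3 -5.3  1.6] w 0.06406160072493373 gf 2.6872607320547104
top jaw back -184.96 moved 7.71
scene jaw back -192.89 moved 6.81
```

Call:
move_arm(rows=[[[0,1,0],[0,0,0],75],[[0,2,0],[0,0,0],75],[[0,2,0],[0,0,0],75]])

```text
clock: 4.97
ee_pos: [0.4996, 0.0873, 0.0158]
orientation: [-0.002, 0.056, 0.998, -0.002]
wrist_force: [-3.7, -9.4, 2.5]
grip_width: 0.0638
grasp_force: 5.1
```

```bash
python3 -c "
from h import *
st()
jaw2()"
```

```text
t 4.9667 loc -86.3 34.9 z 0.0158 Fy -9.78 F [-3.7 -9.4  2.5] w 0.06378364799739426 gf 5.063105374574661
top jaw back -184.95 moved 7.72
scene jaw back -192.87 moved 6.83
```

The first full stroke reached the stop (force rising to about 10 N), and the jaw moved about 7.3 mm, which is two teeth. Next I'll release fully and start the second stroke.

Call:
move_arm(rows=[[[0,-10,0],[0,0,0],75],[[0,-20,0],[0,0,0],75],[[0,-29,0],[0,0,0],75],[[0,-29,0],[0,0,0],75],[[0,-29,0],[0,0,0],75]])

```text
clock: 5.48
ee_pos: [0.4986, 0.0608, 0.0165]
orientation: [0.0, 0.055, 0.998, 0.0]
wrist_force: [0.3, -0.2, -0.9]
grip_width: 0.0639
grasp_force: 0.0
```

```bash
python3 -c "
from h import *
st()
jaw2()"
```

```text
t 5.4833 loc -84.4 8.5 z 0.0165 Fy -0.2 F [ 0.3 -0.2 -0.9] w 0.06386606619235118 gf 0.0
top jaw back -184.95 moved 7.72
scene jaw back -192.87 moved 6.83
```

Call:
move_arm(rows=[[[0,4,0],[0,0,0],75],[[0,7,0],[0,0,0],75],[[0,10,0],[0,0,0],75],[[0,13,0],[0,0,0],75],[[0,16,0],[0,0,0],75],[[0,16,0],[0,0,0],75]])

```text
clock: 6.08
ee_pos: [0.4983, 0.0769, 0.016]
orientation: [-0.001, 0.054, 0.999, -0.001]
wrist_force: [-3.5, -4.5, 2.4]
grip_width: 0.0638
grasp_force: 2.1
```

```bash
python3 -c "
from h import *
st()
jaw2()"
```

```text
t 6.0833 loc -86.4 24.5 z 0.016 Fy -4.85 F [-3.5 -4.5  2.4] w 0.0637719137291748 gf 2.1201345609733835
top jaw back -181.65 moved 11.02
scene jaw back -189.7 moved 10.0
```

Call:
move_arm(rows=[[[0,2,0],[0,0,0],75],[[0,4,0],[0,0,0],75],[[0,6,0],[0,0,0],75],[[0,6,0],[0,0,0],75]])

```text
clock: 6.52
ee_pos: [0.4989, 0.0825, 0.0159]
orientation: [-0.002, 0.054, 0.999, -0.001]
wrist_force: [-3.9, -4.1, 1.4]
grip_width: 0.064
grasp_force: 2.4
```

```bash
python3 -c "
from h import *
st()
jaw2()
c=cam('scene');pickle.dump(c,open('s4.pkl','wb'))
a=pickle.load(open('scene.pkl','rb'))
s=lambda c:cv2.resize(c['frame'][225:300,225:325],None,fx=6,fy=6,interpolation=cv2.INTER_CUBIC)
cv2.imwrite('pics/s4.png',cv2.cvtColor(s(c),cv2.COLOR_RGB2BGR))
"
```

```text
t 6.5167 loc -86.5 30.1 z 0.0159 Fy -4.49 F [-3.9 -4.1  1.4] w 0.06398129470037542 gf 2.3908817768096924
top jaw back -179.46 moved 13.21
scene jaw back -187.48 moved 12.22
```

View pics/s4.png

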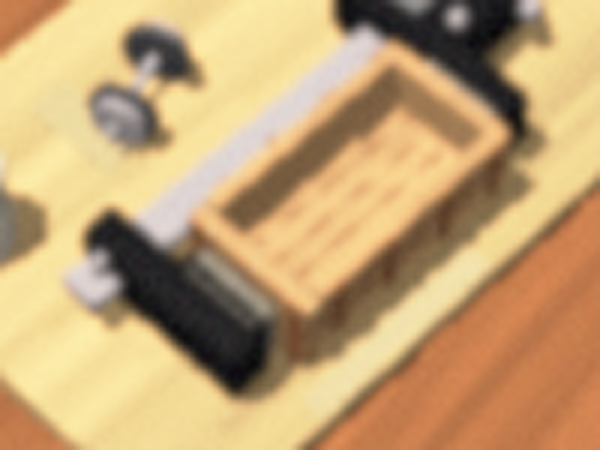

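The zoomed scene view shows the jaw's grey pad (230,285) almost at the end board (255,260). Force is still only the spring's. I'll continue the stroke to its stop in small steps.

Call:
move_arm(rows=[[[0,1,0],[0,0,0],75],[[0,2,0],[0,0,0],75],[[0,2,0],[0,0,0],75]])

```text
clock: 6.92
ee_pos: [0.499, 0.0843, 0.0159]
orientation: [-0.002, 0.054, 0.999, -0.001]
wrist_force: [-3.3, -3.8, 1.6]
grip_width: 0.0641
grasp_force: 2.5
```

```bash
python3 -c "
from h import *
st()
jaw2()"
```

```text
t 6.9167 loc -86.5 31.9 z 0.0159 Fy -4.16 F [-3.3 -3.8  1.6] w 0.06410544219617892 gf 2.5415434688329697
top jaw back -178.83 moved 13.84
scene jaw back -186.85 moved 12.85
```

Call:
move_arm(rows=[[[0,1,0],[0,0,0],75],[[0,2,0],[0,0,0],75],[[0,3,0],[0,0,0],75],[[0,3,0],[0,0,0],75]])

```text
clock: 7.35
ee_pos: [0.4993, 0.087, 0.0159]
orientation: [-0.002, 0.055, 0.999, -0.001]
wrist_force: [-4.3, -5.2, 1.5]
grip_width: 0.0643
grasp_force: 2.8
```

```bash
python3 -c "
from h import *
st()
jaw2()"
```

```text
t 7.35 loc -86.6 34.7 z 0.0159 Fy -5.62 F [-4.3 -5.2  1.5] w 0.0642915467039995 gf 2.813924476504326
top jaw back -177.66 moved 15.01
scene jaw back -185.67 moved 14.03
```

Call:
move_arm(rows=[[[0,1.5,0],[0,0,0],75],[[0,1.5,0],[0,0,0],75],[[0,-10,0],[0,0,0],75],[[0,-20,0],[0,0,0],75],[[0,-27,0],[0,0,0],75],[[0,-27,0],[0,0,0],75],[[0,-27,0],[0,0,0],75]])

```text
clock: 8.03
ee_pos: [0.4985, 0.0608, 0.0164]
orientation: [0.0, 0.055, 0.998, 0.0]
wrist_force: [0.3, 0.1, 0.1]
grip_width: 0.0643
grasp_force: 0.0
```

```bash
python3 -c "
from h import *
st()
jaw2()"
```

```text
t 8.0333 loc -84.5 8.5 z 0.0164 Fy 0.1 F [0.3 0.1 0.1] w 0.06432721478414669 gf 0.0
top jaw back -177.63 moved 15.04
scene jaw back -185.67 moved 14.03
```

Call:
move_arm(rows=[[[0,3,0],[0,0,0],75],[[0,6,0],[0,0,0],75],[[0,9,0],[0,0,0],75],[[0,9,0],[0,0,0],75]])

```text
clock: 8.47
ee_pos: [0.4981, 0.07, 0.0161]
orientation: [-0.001, 0.054, 0.999, -0.0]
wrist_force: [-1.9, -3.5, 0.8]
grip_width: 0.0638
grasp_force: 1.9
```

```bash
python3 -c "
from h import *
st()
jaw2()"
```

```text
t 8.4667 loc -85.9 17.6 z 0.0161 Fy -3.67 F [-1.9 -3.5  0.8] w 0.06379304013465806 gf 1.8848248827271163
top jaw back -176.73 moved 15.94
scene jaw back -184.92 moved 14.78
```

Call:
move_arm(rows=[[[0,1.5,0],[0,0,0],75],[[0,3,0],[0,0,0],75],[[0,3,0],[0,0,0],75],[[0,3,0],[0,0,0],75]])

```text
clock: 8.9
ee_pos: [0.4985, 0.0725, 0.0161]
orientation: [-0.001, 0.055, 0.999, -0.0]
wrist_force: [-3.8, -4.5, -0.1]
grip_width: 0.0642
grasp_force: 2.0
```

```bash
python3 -c "
from h import *
st()
jaw2()"
```

```text
t 8.9 loc -85.8 20.1 z 0.0161 Fy -4.86 F [-3.8 -4.5 -0.1] w 0.06417793502779301 gf 1.9818237726576626
top jaw back -175.92 moved 16.75
scene jaw back -184.02 moved 15.68
```

Call:
move_arm(rows=[[[0,1.5,0],[0,0,0],75],[[0,3,0],[0,0,0],75],[[0,3,0],[0,0,0],75],[[0,3,0],[0,0,0],75]])

```text
clock: 9.33
ee_pos: [0.4986, 0.0753, 0.016]
orientation: [-0.001, 0.055, 0.999, -0.0]
wrist_force: [-3.9, -4.8, 0.8]
grip_width: 0.0642
grasp_force: 2.2
```

```bash
python3 -c "
from h import *
st()
jaw2()"
```

```text
t 9.3333 loc -86.0 23.0 z 0.016 Fy -5.19 F [-3.9 -4.8  0.8] w 0.06416653200172084 gf 2.1503469964955
top jaw back -174.84 moved 17.83
scene jaw back -183.2 moved 16.5
```

Call:
move_arm(rows=[[[0,1.5,0],[0,0,0],75],[[0,3,0],[0,0,0],75],[[0,3,0],[0,0,0],75],[[0,3,0],[0,0,0],75]])

```text
clock: 9.77
ee_pos: [0.4987, 0.078, 0.016]
orientation: [-0.001, 0.055, 0.999, -0.001]
wrist_force: [-4.0, -5.3, 1.2]
grip_width: 0.0641
grasp_force: 2.5
```

```bash
python3 -c "
from h import *
st()
jaw2()"
```

```text
t 9.7667 loc -86.2 25.6 z 0.016 Fy -5.67 F [-4.  -5.3  1.2] w 0.06407519652068973 gf 2.5256283406633884
top jaw back -173.89 moved 18.78
scene jaw back -182.24 moved 17.46
```

Call:
move_arm(rows=[[[0,1,0],[0,0,0],75],[[0,2,0],[0,0,0],75],[[0,2,0],[0,0,0],75],[[0,2,0],[0,0,0],75]])

```text
clock: 10.2
ee_pos: [0.4988, 0.0799, 0.016]
orientation: [-0.001, 0.055, 0.998, -0.001]
wrist_force: [-5.0, -5.7, 1.9]
grip_width: 0.0641
grasp_force: 2.8
```

```bash
python3 -c "
from h import *
st()
jaw2()
c=cam('scene')
s=lambda c:cv2.resize(c['frame'][225:300,225:325],None,fx=6,fy=6,interpolation=cv2.INTER_CUBIC)
cv2.imwrite('pics/s5.png',cv2.cvtColor(s(c),cv2.COLOR_RGB2BGR))
"
```

```text
t 10.2 loc -86.3 27.5 z 0.016 Fy -6.23 F [-5.  -5.7  1.9] w 0.06412590297688767 gf 2.757875547395088
top jaw back -173.27 moved 19.4
scene jaw back -181.51 moved 18.19
```

View pics/s5.png

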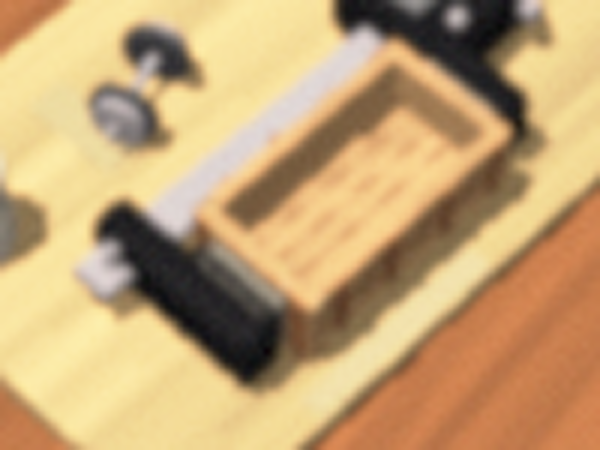

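Call:
move_arm(rows=[[[0,1,0],[0,0,0],75],[[0,2,0],[0,0,0],75],[[0,2,0],[0,0,0],75],[[0,2,0],[0,0,0],75]])

```text
clock: 10.68
ee_pos: [0.4988, 0.0816, 0.0159]
orientation: [-0.002, 0.055, 0.998, -0.001]
wrist_force: [-4.5, -6.0, 1.7]
grip_width: 0.0637
grasp_force: 3.1
```

```bash
python3 -c "
from h import *
st()
jaw2()"
```

```text
t 10.6833 loc -86.4 29.2 z 0.0159 Fy -6.41 F [-4.5 -6.   1.7] w 0.06369695774829782 gf 3.0688363080480485
top jaw back -172.63 moved 20.04
scene jaw back -180.9 moved 18.8
```

The end board is now in contact with the pad (pad 240,275; board edge 250,260). The force is only slightly above the spring's. I'll finish this stroke in small steps.

Call:
move_arm(rows=[[[0,1,0],[0,0,0],75],[[0,2,0],[0,0,0],75],[[0,2,0],[0,0,0],75],[[0,2,0],[0,0,0],75]])

```text
clock: 11.12
ee_pos: [0.499, 0.0832, 0.0159]
orientation: [-0.002, 0.055, 0.998, -0.001]
wrist_force: [-4.9, -7.2, 2.4]
grip_width: 0.0639
grasp_force: 3.6
```

```bash
python3 -c "
from h import *
st()
jaw2()"
```

```text
t 11.1167 loc -86.5 30.8 z 0.0159 Fy -7.65 F [-4.9 -7.2  2.4] w 0.06385397891552103 gf 3.622031584382057
top jaw back -172.04 moved 20.63
scene jaw back -180.45 moved 19.25
```

Call:
move_arm(rows=[[[0,1,0],[0,0,0],75],[[0,2,0],[0,0,0],75],[[0,2,0],[0,0,0],75],[[0,2,0],[0,0,0],75]])

```text
clock: 11.55
ee_pos: [0.4991, 0.0848, 0.0159]
orientation: [-0.002, 0.055, 0.998, -0.001]
wrist_force: [-4.4, -7.0, 3.1]
grip_width: 0.0642
grasp_force: 4.2
```

```bash
python3 -c "
from h import *
st()
jaw2()"
```

```text
t 11.55 loc -86.5 32.4 z 0.0159 Fy -7.49 F [-4.4 -7.   3.1] w 0.0641665515991442 gf 4.213001132011414
top jaw back -171.44 moved 21.23
scene jaw back -179.73 moved 19.97
```

Call:
move_arm(rows=[[[0,1,0],[0,0,0],75],[[0,2,0],[0,0,0],75],[[0,3,0],[0,0,0],75],[[0,3,0],[0,0,0],75],[[0,3,0],[0,0,0],75]])

```text
clock: 12.07
ee_pos: [0.4993, 0.087, 0.0159]
orientation: [-0.002, 0.056, 0.998, -0.002]
wrist_force: [-5.0, -10.0, 2.8]
grip_width: 0.0636
grasp_force: 5.3
```

```bash
python3 -c "
from h import *
st()
jaw2()"
```

```text
t 12.0667 loc -86.6 34.6 z 0.0159 Fy -10.5 F [ -5.  -10.    2.8] w 0.06357089782977032 gf 5.314325541257858
top jaw back -170.73 moved 21.94
scene jaw back -179.01 moved 20.69
```

Call:
move_arm(rows=[[[0,-10,0],[0,0,0],75],[[0,-20,0],[0,0,0],75],[[0,-27,0],[0,0,0],75],[[0,-27,0],[0,0,0],75],[[0,-27,0],[0,0,0],75]])

```text
clock: 12.58
ee_pos: [0.499, 0.0626, 0.0165]
orientation: [0.001, 0.055, 0.998, 0.0]
wrist_force: [0.1, -2.5, -0.5]
grip_width: 0.0638
grasp_force: 1.3
```

```bash
python3 -c "
from h import *
st()
jaw2()"
```

```text
t 12.5833 loc -84.3 10.3 z 0.0165 Fy -2.47 F [ 0.1 -2.5 -0.5] w 0.06375104107548538 gf 1.2767169065773487
top jaw back -173.16 moved 19.51
scene jaw back -181.51 moved 18.19
```

Call:
move_arm(rows=[[[0,-4,0],[0,0,0],75],[[0,-4,0],[0,0,0],75],[[0,-4,0],[0,0,0],75]])

```text
clock: 12.93
ee_pos: [0.4978, 0.0595, 0.0163]
orientation: [0.0, 0.054, 0.999, 0.0]
wrist_force: [0.3, -0.3, -0.3]
grip_width: 0.0638
grasp_force: 0.0
```

```bash
python3 -c "
from h import *
st()
jaw2()"
```

```text
t 12.9333 loc -85.0 7.1 z 0.0163 Fy -0.23 F [ 0.3 -0.3 -0.3] w 0.06375606898099984 gf 0.0
top jaw back -173.17 moved 19.5
scene jaw back -181.5 moved 18.2
```

Call:
move_arm(rows=[[[0,4,0],[0,0,0],75],[[0,7,0],[0,0,0],75],[[0,10,0],[0,0,0],75],[[0,13,0],[0,0,0],75],[[0,13,0],[0,0,0],75],[[0,13,0],[0,0,0],75]])

```text
clock: 13.53
ee_pos: [0.498, 0.0714, 0.016]
orientation: [-0.001, 0.054, 0.999, -0.001]
wrist_force: [-2.9, -3.8, 1.2]
grip_width: 0.0641
grasp_force: 2.0
```

```bash
python3 -c "
from h import *
st()
jaw2()"
```

```text
t 13.5333 loc -86.2 18.9 z 0.016 Fy -4.06 F [-2.9 -3.8  1.2] w 0.06414395232140477 gf 1.998073635622859
top jaw back -172.71 moved 19.96
scene jaw back -181.04 moved 18.66
```

Call:
move_arm(rows=[[[0,1,0],[0,0,0],75],[[0,2,0],[0,0,0],75],[[0,3,0],[0,0,0],75],[[0,3,0],[0,0,0],75],[[0,3,0],[0,0,0],75]])

```text
clock: 14.05
ee_pos: [0.498, 0.0734, 0.0159]
orientation: [-0.002, 0.055, 0.998, -0.001]
wrist_force: [-4.5, -6.3, 2.1]
grip_width: 0.0639
grasp_force: 3.2
```

```bash
python3 -c "
from h import *
st()
jaw2()"
```

```text
t 14.05 loc -86.4 21.0 z 0.0159 Fy -6.78 F [-4.5 -6.3  2.1] w 0.06385624414650172 gf 3.174579134210944
top jaw back -172.09 moved 20.58
scene jaw back -180.45 moved 19.25
```

Call:
move_arm(rows=[[[0,1,0],[0,0,0],75],[[0,2,0],[0,0,0],75],[[0,3,0],[0,0,0],75],[[0,3,0],[0,0,0],75],[[0,3,0],[0,0,0],75]])

```text
clock: 14.57
ee_pos: [0.498, 0.0759, 0.0159]
orientation: [-0.002, 0.055, 0.998, -0.001]
wrist_force: [-4.7, -8.2, 2.8]
grip_width: 0.064
grasp_force: 4.0
```

```bash
python3 -c "
from h import *
st()
jaw2()"
```

```text
t 14.5667 loc -86.6 23.4 z 0.0159 Fy -8.62 F [-4.7 -8.2  2.8] w 0.06403572166089098 gf 3.9754034858196974
top jaw back -171.36 moved 21.31
scene jaw back -179.67 moved 20.03
```

Call:
move_arm(rows=[[[0,1,0],[0,0,0],75],[[0,2,0],[0,0,0],75],[[0,3,0],[0,0,0],75],[[0,3,0],[0,0,0],75],[[0,3,0],[0,0,0],75]])

```text
clock: 15.08
ee_pos: [0.4981, 0.0782, 0.0158]
orientation: [-0.002, 0.055, 0.998, -0.002]
wrist_force: [-4.9, -8.7, 3.0]
grip_width: 0.064
grasp_force: 4.8
```

```bash
python3 -c "
from h import *
st()
jaw2();st()"
```

```text
t 15.0833 loc -86.9 25.7 z 0.0158 Fy -9.15 F [-4.9 -8.7  3. ] w 0.06400282410871552 gf 4.798053726553917
top jaw back -170.59 moved 22.08
scene jaw back -178.79 moved 20.91
t 15.1833 loc -86.8 25.7 z 0.0159 Fy -9.47 F [-5.4 -8.9  2.1] w 0.06399311415748603 gf 4.790330585092306
```

Call:
move_arm(rows=[[[0,1,0],[0,0,0],75],[[0,2,0],[0,0,0],75],[[0,2.7,0],[0,0,0],75],[[0,2.7,0],[0,0,0],75],[[0,2.7,0],[0,0,0],75],[[0,2.7,0],[0,0,0],75]])

```text
clock: 15.68
ee_pos: [0.4981, 0.0803, 0.0158]
orientation: [-0.002, 0.056, 0.998, -0.002]
wrist_force: [-4.8, -10.9, 3.0]
grip_width: 0.0637
grasp_force: 5.6
```

```bash
python3 -c "
from h import *
st()
jaw2();st()
c=cam('scene')
s=lambda c:cv2.resize(c['frame'][225:300,225:325],None,fx=6,fy=6,interpolation=cv2.INTER_CUBIC)
cv2.imwrite('pics/s6.png',cv2.cvtColor(s(c),cv2.COLOR_RGB2BGR))"
```

```text
t 15.6833 loc -87.0 27.8 z 0.0158 Fy -11.36 F [ -4.8 -10.9   3. ] w 0.06374582034139048 gf 5.597588683012873
top jaw back -169.92 moved 22.75
scene jaw back -178.2 moved 21.5
t 15.7833 loc -87.0 27.8 z 0.0158 Fy -10.57 F [ -5.1 -10.1   3.3] w 0.06377227701599805 gf 5.5946776969358325
```

View pics/s6.png

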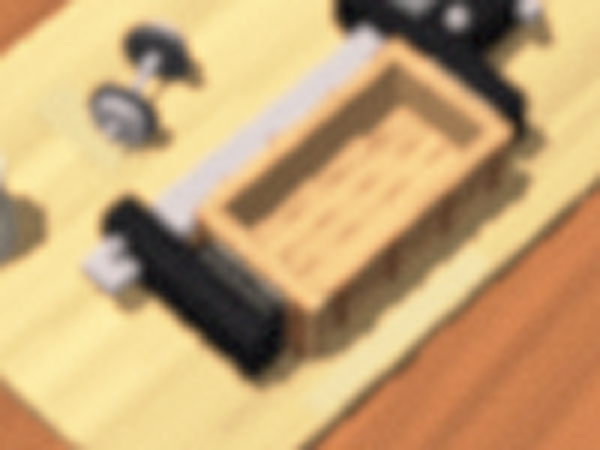

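The last view shows the grey pad (245,285) visibly thinner and pressed against the end board, with the wagon closed up and square. My estimate is about 3.25 mm of give, so I'll add one small nudge and hold.

Call:
move_arm(rows=[[[0,0.5,0],[0,0,0],75],[[0,0.5,0],[0,0,0],75],[[0,0.5,0],[0,0,0],75],[[0,0.5,0],[0,0,0],75],[[0,0.5,0],[0,0,0],75],[[0,0.5,0],[0,0,0],75]])

```text
clock: 16.33
ee_pos: [0.4982, 0.0806, 0.0158]
orientation: [-0.002, 0.056, 0.998, -0.002]
wrist_force: [-5.8, -12.4, 3.5]
grip_width: 0.064
grasp_force: 5.8
```

```bash
python3 -c "
from h import *
st()
jaw2();st()
print(bot.sign_off())"
```

```text
t 16.3333 loc -87.0 28.2 z 0.0158 Fy -13.0 F [ -5.8 -12.4   3.5] w 0.06401523239627899 gf 5.834156626369804
top jaw back -169.82 moved 22.85
scene jaw back -178.09 moved 21.61
t 16.4333 loc -87.0 28.2 z 0.0158 Fy -11.58 F [ -5.1 -11.1   3.5] w 0.06393377808678927 gf 5.834233704954386
the job is handed in; nothing more can be done
None
```

I handed the job in at 16.4 s: after three full trigger strokes, a gentle fourth has the end board seated and the pad pressed in an estimated 3.4 mm (about half), with the trigger still held.

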